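# Load the control cell and set the polarimeter's analyser

### The arm

A 6-joint arm with a two-finger parallel gripper is mounted at the origin on a cart in front of the work surface, level with it; the furniture and walls round the work are solid. World frame = base frame: x ahead of the robot, y to its left, z up, the work surface at z = 0. Lengths are in m, angles in rad, forces in N, time in s.
With the tool pointing down it reaches from about 0.275 to 0.825 m from the base axis. Payload 4.9 kg.
Tool frame: the origin (TCP) lies between the finger pads; the fingertips stand 22 mm ahead of it and the grasp point (between the pads) lies 3 mm ahead of it (r.tip_reach is the distance from the TCP to the fingertips, in m); z points along the fingers, y is the line along which they close (so a half turn about z gives the same grasp; the last joint's range is limited). The gripper opens to 85 mm and grips with 20 to 120 N. Pads are 22 mm wide; open, the fingers measure 114 mm over their backs; the gripper's body (76 mm by 85 mm) begins 54 mm behind the grasp point. The pads swing forward as they close: fully open they stand 13 mm farther back than shut.
Start: joints at [-0.134, 0.326, -0.193, 1.052, 0, 1.437], TCP at [0.55, 0, 0.253] pointing down, gripper open.
Joint ranges: [-2.65, 2.65], [-0.97, 1.79], [-1.3, 1.35], [-1.93, 2.1], [-1.47, 1.37], [-3.14, 3.14]. Speed limits (rad/s): [2.57, 2.57, 3.14, 3.14, 3.14, 3.14].

### API

Orientations are given as a rotation vector (axis times angle).
In Python, from station import readout, cams, r gives the robot as it stands.
- The arm moves only by the tool carry_out, never from a script. Its argument "series" is a list of rows, each a list of 7 numbers: the shift along the tool's x, y, z in mm, then the turn, a rotation vector about the tool's x, y, z in rad, then the opening in per cent of the stroke, from 0 (shut) to 100 (fully open). In form: [[dx, dy, dz, rx, ry, rz, claw], ...]. A call has 1 to 5 rows; each row is the pose to reach, as a shift and turn from the pose commanded when the call began, along the tool's axes at that moment; what a row does not reach only later rows make up. A row lasts 1/12 s, in which the tool goes at most 41.7 mm and 7.16 degrees, less where a joint would pass 70% of its speed; a pose out of reach is approached as far as the arm can. A call with a gripper value outside its range is refused whole. The fingers move at their own pace and stop on an object; "newtons" is the grip in N (left out, the last holds). Time passes only in rows, so rows that repeat a pose let the fingers close. It gives the time, the measured TCP pose, the force, the opening and the grip force at its end, in the units of the state.
- readout.read_state(): the state, without advancing time (a new reading comes with each control period).
- cams.get_image(name): name is "scene" or "side" or "wrist"; returns (picture, depth): 400x640x3 uint8, red, green, blue; 400x640 float32, m along the optical axis (not along the pixel's ray), 0 where there is no reading.
- cams.camera_info(name): a dict with "fx", "fy", "cx", "cy" (pixels), "R" (3x3) and "t" (3): a world point X has camera coordinates R X + t. Camera axes: x right, y down, z forward; pixel columns grow to the right and rows downward; lengths in m; the calibration is good to about 2 mm. The wrist camera is an equidistant fisheye: a pixel r from the principal point sees the ray r / f radians off the axis. A picture is of the moment at which its call begins: read the wrist's pose just before it. camera_info takes no time and is no camera call; for the wrist camera it gives the pose at the moment of the call.
- r.job_done(): hands the job in; it is judged then, once.
The state is a dict: "time_s": time; "joint_positions": joint angles; "joint_velocities": joint speeds; "tau": joint torques, N m; "position": TCP position; "eef_rot": TCP orientation; "wrist_force": force on the tool from outside, world axes, zero at the start; "torque": the same for the moment, N m; "opening": finger opening in m; "finger_force": force on a finger pad.
Only numpy, scipy, OpenCV 4.12 (cv2) and the standard library are available. Lean on these libraries where they do the work, as an engineer would, in place of code of your own. Each camera call takes 0.05 s, during which the arm holds its last target. There are 200 camera calls.

### The job

Set up the bench polarimeter for its daily check: swing the analyser head aside, stand the green-banded quartz control cell in the cell holder and work it down past the holder's snug grip, where twisting helps, until it bottoms out, then swing the head back over it against its stop. Turn the analyser dial until its scale reads 40 degrees at the yellow index line, and let go. Leave the white-banded blank cell and the bottles, vial and cup where they stand.

Things in the scene. Friction and masses are not known exactly. Their poses are not given: they have to be found in the camera images.
- polarimeter: White bench polarimeter, fixed. Base plate 150 x 120 mm, its top face 26 mm above the worktop. Origin under the base's centre; its x axis points from its front to its back, y to its left, z up. In this frame the upright cell holder's axis is at x = -35 mm, y = 0 and the pivot post of the analyser head at x = +55 mm, y = 0.
- holder_mouth (a point): Centre of the cell holder's rim, 68 mm above the worktop, axes as the polarimeter's. The holder is an upright aluminium sleeve, 52 mm across outside (55 mm at the rim), bore 33 mm flaring to 36 mm at the mouth, 38 mm deep.
- well_floor (a point): Centre of the holder's floor, 30 mm above the worktop, where a cell bottoms out. Three sprung balls in the bore, 24 mm above the floor, stand 0.8 mm into the cell's path: a cell merely let go there stays stuck on them, some 10 to 20 mm too high. It takes about 10 to 20 N of downward push, less while it is twisted, to go down, and it stays where it is left.
- pivot (a point): On the upright pivot axis of the analyser head, 118 mm above the worktop; axes as the polarimeter's. Post 22 mm thick, its hub 40 mm across, cap up to 132 mm above the worktop.
- analyser_head (a joint): Hinge of the head, rad. 0: against its stop, dial exactly over the cell holder, handle to the polarimeter's front. Grows to 1.4 as the head swings to the polarimeter's left (its +y), clockwise seen from above. Stays where left; friction 0.4 N m. The head is a black disc 92 mm across, 108 to 118 mm above the worktop. A fully seated cell passes 8 mm under it, one that stands higher than that blocks it.
- head_handle (a point): Middle of the grip of the head's handle, 157 mm from the pivot axis, 111 mm above the worktop: a level black tab 12 mm wide and 14 mm high that ends 18 mm further out; pinch it across its width from above. It swings with the head; x axis along the tab towards the pivot, y across it, z up.
- dial_ring (a point): On the dial's upright axis, at half the height of its knurled grip ring (dark steel, 50 mm across, from 124 to 144 mm above the worktop). The axis is 90 mm from the pivot axis and swings with the head. The ring stands on the dial's silver scale disc, 81 mm across, whose top is 124 mm above the worktop.
- dial (a joint): Scale reading at the yellow index line, rad (40 degrees = 0.698). Scale disc: black lines every 10 degrees, longer ones every 30, a broad red line at 0; values increase clockwise round the disc seen from above, so turning the dial clockwise lowers the reading. The index line is on the head at the root of the handle. Stops at 0 and 6.1; friction 0.05 N m; stays where left.
- control_cell: Quartz control cell: green band and green ring on top; loose, upright on the worktop, 70 mm high, about 0.08 kg. Origin at the centre of its foot, z up its axis. Dark cylinder 30 mm across (foot tapered to 27 mm over 10 mm); from 40 mm up a knurled silver head 36 mm across. Fully seated, its head's underside is 2 mm above the holder's rim, its top 100 mm above the worktop.
- blank_cell: Blank cell: same shape and size, but a white band and white ring on top. Stays where it stands.
- stain_bottle: Bystander: small bottle with a dark blue cap, 33 mm across, 88 mm high; origin under its centre.
- strip_vial: Bystander: dark test-strip vial with white cap, 33 x 28 mm, 60 mm high; origin under its centre.
- saline_bottle: Bystander: white bottle with a light blue cap, 46 mm across, 128 mm high, beside the polarimeter; origin under its centre.
- cup: Bystander: specimen cup with orange lid, 68 mm across, 72 mm high, to the left of the polarimeter; origin under its centre.
Not all that is in view belongs to the job. What is shaped like the control_cell but brown or purple is not meant.

How it is judged:
By the outcome, as a careful person would: the job done as asked, in the order asked, and still so for the second after the job is handed in, with the robot touching nothing.
It also fails if it takes over 72 s, if anything falls off the work surface, if the arm or the gripper's body presses on something with over 40 N, if the wrist force passes 120 N, or if a joint passes its speed limit or range.

## Working session

There is one attempt and no reset: what is moved stays moved. The work goes in short steps, Python scripts to look and compute and a tool call to move; the robot and the scene stay as the last step left them, time stands still between calls to the robot, and variables do not carry over. Pictures are saved under pics/ and viewed, at most 10 in all, crops included, and the job is handed in when it is done.

Besides the shell and the picture viewer there is one more tool, called after ">>>" as name(argument=value, ...), one argument or row to a line, values as JSON. carry_out: Moves the arm, as the interface text tells. Its arguments: {"type":"object","properties":{"series":{"type":"array","items":{"type":"array","items":{"type":"number"}}},"newtons":{"type":"number"}},"required":["series"]}

```bash
ls; mkdir -p pics; python3 - <<'E'
from station import readout,cams,r
import cv2,numpy as np
s=readout.read_state();print(s['position'],s['eef_rot'],s['opening'])
ims=[]
for n in['scene','side']:
    im,d=cams.get_image(n);np.savez(f'pics/{n}0.npz',im=im,d=d)
    i=cams.camera_info(n);print(n,i)
    cv2.imwrite(f'pics/{n}0.png',im[:,:,::-1])
E
```

```text
pics
[5.49430501e-01 7.68582704e-05 2.52484953e-01] [-2.22048676e+00 -2.22037783e+00  1.70507443e-03] 0.08518884283814045
scene {'fx': 474.2532078624315, 'fy': 474.2532078624315, 'cx': 314.97823200120774, 'cy': 198.83142149042519, 'R': array([[ 0.91212349, -0.40988961,  0.00461024],
       [-0.18009218, -0.41081   , -0.89375721],
       [ 0.36823572,  0.81438667, -0.44852737]]), 't': array([-0.48682102,  0.1703353 ,  1.17178589])}
side {'fx': 380.57657722315963, 'fy': 380.57657722315963, 'cx': 317.27048167866263, 'cy': 206.38262821574764, 'R': array([[-0.92684153, -0.37449847,  0.02675195],
       [-0.14762152,  0.29797792, -0.9430891 ],
       [ 0.34521394, -0.87804331, -0.33146235]]), 't': array([0.46239709, 0.20264777, 0.77119144])}
```

View pics/scene0.png

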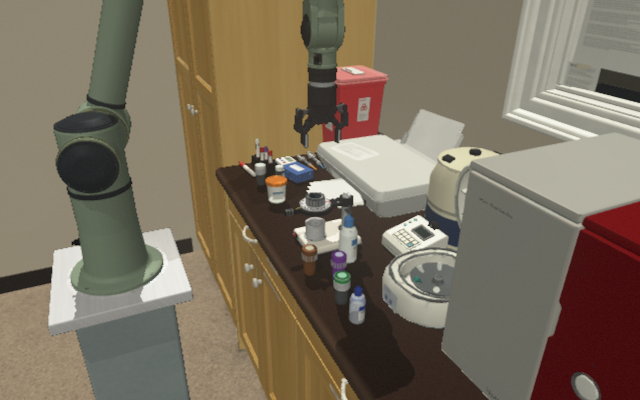

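View pics/side0.png

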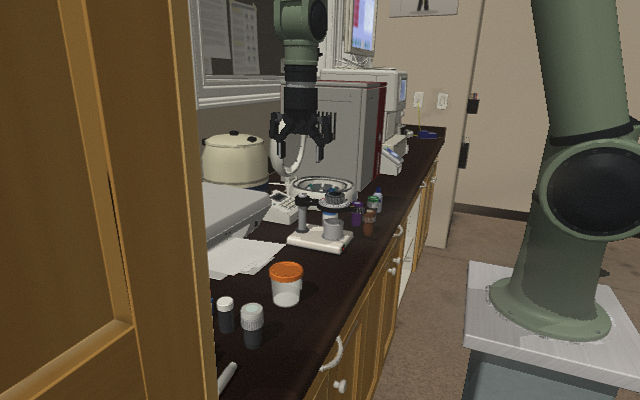

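```bash
cat > h.py <<'E'
from station import readout,cams,r
import cv2,numpy as np
from scipy.spatial.transform import Rotation as Ro
from scipy.optimize import least_squares
def shot(n):
    i=cams.camera_info(n); im,d=cams.get_image(n); return im,d,i
def cloud(n,d,i):
    v,u=np.mgrid[0:400,0:640]; x=(u-i['cx'])/i['fx']; y=(v-i['cy'])/i['fy']
    if n=='wrist':
        rr=np.hypot(x,y); k=np.where(rr>1e-6,np.tan(np.minimum(rr,1.5))/np.maximum(rr,1e-6),1); x=x*k;y=y*k
    P=np.stack([x*d,y*d,d],-1)
    W=(P-i['t'])@i['R']; W[d<=0]=np.nan; return W
def proj(n,X,i):
    c=np.asarray(X)@i['R'].T+i['t']
    if n=='wrist':
        rho=np.hypot(c[...,0],c[...,1]); th=np.arctan2(rho,c[...,2]); k=th/np.maximum(rho,1e-9)
        return np.stack([i['cx']+i['fx']*c[...,0]*k,i['cy']+i['fy']*c[...,1]*k],-1)
    return np.stack([i['cx']+i['fx']*c[...,0]/c[...,2],i['cy']+i['fy']*c[...,1]/c[...,2]],-1)
def fitc(xy,R):
    f=lambda p:np.hypot(*(xy-p).T)-R
    s=least_squares(f,xy.mean(0),loss='soft_l1',f_scale=.002); return s.x,np.abs(s.fun).mean()
E
python3 - <<'E'
from h import *
im,d,i=shot('wrist');np.savez('pics/w0.npz',im=im,d=d,**i)
print(i)
z=np.load('pics/scene0.npz');i0=cams.camera_info('scene');W=cloud('scene',z['d'],i0)
for n,(u,v) in dict(green=(342,276),purple=(339,255),brown=(309,250),blue=(357,292),saline=(349,222),dial=(315,196),holder=(315,222),cup=(277,182),whitecell=(260,167),pivot=(347,200),table=(330,310)).items(): print(n,W[v,u].round(3))
a=cv2.resize(z['im'][180:340,230:400],(637,600),interpolation=2)
cv2.imwrite('pics/a.png',np.hstack([a])[:,:,::-1]); cv2.imwrite('pics/w0.png',im[:,:,::-1])
E
```

```text
{'fx': 309.70691628693146, 'fy': 309.70691628693146, 'cx': 322.7616319777014, 'cy': 206.30947048848438, 'R': array([[ 0.99999522,  0.0012921 , -0.00281048],
       [ 0.00197726, -0.96573078,  0.25953833],
       [-0.00237882, -0.25954264, -0.96572872]]), 't': array([-0.54809604, -0.03384733,  0.37892596])}
green [ 0.446 -0.338  0.069]
purple [ 0.476 -0.263  0.07 ]
brown [ 0.42  -0.217  0.071]
blue [ 0.444 -0.408  0.076]
saline [nan nan nan]
dial [ 0.489 -0.099  0.146]
holder [ 0.497 -0.08   0.058]
cup [0.483 0.173 0.072]
whitecell [0.477 0.32  0.066]
pivot [ 0.575 -0.111  0.122]
table [ 0.411 -0.352 -0.003]
```

View pics/a.png

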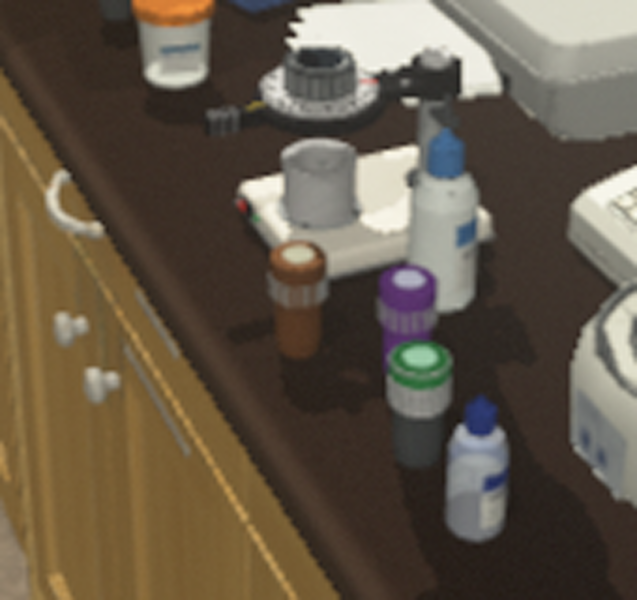

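View pics/w0.png

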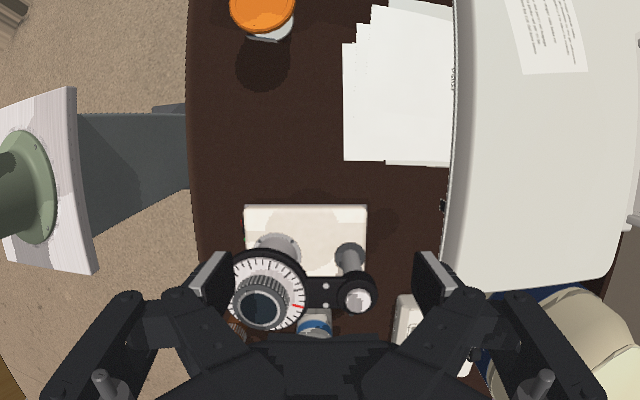

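The only green-ringed, silver-headed cell is at scene (342,276). The lookalikes are purple (339,255), brown (309,250) and the white blank (260,167), and crop a.png confirms the choice. The head is over or near the holder, with the red zero line toward the pivot.

```bash
python3 - <<'E'
from h import *
D={}
for n,f in(('scene','scene0'),('side','side0'),('wrist','w0')):
    z=np.load(f'pics/{f}.npz'); i=dict(z) if n=='wrist' else cams.camera_info(n)
    D[n]=(cloud(n,z['d'],i),z['im'],i)
def band(n,c,rad,z0,z1):
    W=D[n][0];m=(np.hypot(W[...,0]-c[0],W[...,1]-c[1])<rad)&(W[...,2]>z0)&(W[...,2]<z1);return W[m]
def top(n,name,c,rad,z0,z1):
    p=band(n,c,rad,z0,z1)
    if len(p)<15:return print(n,name,len(p))
    (x,y),w,a=cv2.minAreaRect((p[:,:2]*1000).astype(np.float32))
    (cx,cy),R=cv2.minEnclosingCircle((p[:,:2]*1000).astype(np.float32))
    print(n,name,len(p),'mean',(p.mean(0)*1000).round(1),'rect',round(x,1),round(y,1),np.round(w,1),'circ',round(cx,1),round(cy,1),round(R,1))
for n in D:
    top(n,'ringtop',(.49,-.1),.045,.138,.150)
    top(n,'disc',(.49,-.1),.06,.116,.128)
    top(n,'pivot',(.575,-.11),.035,.126,.137)
    top(n,'rim',(.495,-.08),.045,.062,.072)
    top(n,'green',(.446,-.338),.03,.064,.076)
    top(n,'purple',(.476,-.263),.03,.064,.076)
    top(n,'brown',(.42,-.217),.03,.064,.076)
    top(n,'blue',(.444,-.408),.03,.02,.095)
    top(n,'saline',(.53,-.18),.06,.08,.135)
    top(n,'cup',(.483,.173),.06,.064,.08)
    top(n,'base',(.54,-.08),.15,.022,.029)
    top(n,'handle',(.40,-.08),.05,.095,.122)
E
```

```text
scene ringtop 167 mean [487.9 -97.  143.8] rect 488.6 -95.7 [50.9 48.5] circ 489.6 -94.0 27.5
scene disc 371 mean [ 485.3 -107.2  121.4] rect 493.1 -94.5 [92.8 97.3] circ 490.0 -97.9 59.6
scene pivot 43 mean [578.9 -93.7 130.5] rect 580.2 -90.8 [24.1 22. ] circ 580.4 -91.4 13.4
scene rim 145 mean [489.8 -93.7  66.5] rect 490.9 -92.1 [52.4 55.2] circ 492.4 -93.6 30.2
scene green 155 mean [ 443.4 -338.1   69.5] rect 444.1 -336.5 [34.8 35.2] circ 444.5 -335.8 18.9
scene purple 133 mean [ 474.2 -262.7   69.6] rect 475.6 -259.3 [36.3 32.7] circ 474.2 -259.4 19.2
scene brown 127 mean [ 423.  -209.2   69.6] rect 423.3 -207.1 [34.9 36.3] circ 423.4 -207.5 19.6
scene blue 406 mean [ 442.3 -412.1   52.1] rect 443.1 -409.5 [23.  32.6] circ 445.7 -406.2 16.6
scene saline 321 mean [ 526.8 -187.2  102. ] rect 521.7 -171.6 [40.  97.6] circ 524.7 -170.3 49.0
scene cup 201 mean [483.8 189.   70.9] rect 485.7 192.3 [68.9 67.8] circ 486.7 192.6 37.4
scene base 677 mean [ 515.6 -102.4   25.8] rect 556.7 -99.0 [213.  207.6] circ 573.2 -89.7 133.0
scene handle 108 mean [426.2 -93.6 113.8] rect 429.4 -90.9
[... 1170 characters left out ...]
ean [492.3 -86.3 144. ] rect 491.4 -88.6 [49.7 50.8] circ 491.7 -88.9 26.0
wrist disc 3178 mean [508.9 -75.  121.5] rect 504.0 -92.1 [91.8 94.6] circ 499.1 -91.2 52.3
wrist pivot 477 mean [580.7 -87.7 131.1] rect 581.1 -89.0 [23.1 23.2] circ 581.0 -89.0 12.2
wrist rim 17 mean [499.7 -65.1  64.9] rect 500.6 -65.5 [ 2.2 17.3] circ 500.2 -66.6 8.6
wrist green 0
wrist purple 0
wrist brown 0
wrist blue 0
wrist saline 92 mean [ 526.5 -150.3   98.3] rect 520.8 -152.7 [35.5 63.2] circ 521.1 -153.5 35.4
wrist cup 1798 mean [486.5 182.3  71.7] rect 484.5 180.8 [36.5 67.7] circ 485.7 194.3 34.0
wrist base 5639 mean [534.  -61.1  25.7] rect 555.1 -83.4 [204.4 209.3] circ 573.1 -78.4 128.0
wrist handle 0
```

>>> carry_out(
  series=[
    [-30,-42,0,0,0,-0.12,100],
    [-60,-84,20,0,0,-0.24,100],
    [-89,-125,40,0,0,-0.36,100],
    [-89,-125,40,0,0,-0.48,100],
    [-89,-125,40,0,0,-0.6,100],
  ],
)

```text
time_s: 0.57
position: [0.418, -0.0897, 0.2102]
eef_rot: [-1.459, -2.772, 0.004]
wrist_force: [-1.1, 0.7, -0.5]
opening: 0.0855
finger_force: 0.0
```

>>> carry_out(
  series=[
    [0,0,0,0,0,-0.12,100],
    [0,0,0,0,0,-0.24,100],
    [0,0,0,0,0,-0.36,100],
    [0,0,0,0,0,-0.48,100],
    [0,0,0,0,0,-0.6,100],
  ],
)

```text
time_s: 0.98
position: [0.4248, -0.089, 0.2131]
eef_rot: [-0.57, -3.089, -0.0]
wrist_force: [0.1, -0.9, -0.5]
opening: 0.0857
finger_force: 0.0
```

>>> carry_out(
  series=[
    [0,0,0,0,0,-0.12,100],
    [0,0,0,0,0,-0.24,100],
    [0,0,0,0,0,-0.371,100],
    [0,0,0,0,0,-0.371,100],
  ],
)

```text
time_s: 1.32
position: [0.4248, -0.0889, 0.2131]
eef_rot: [0.004, -3.141, -0.0]
wrist_force: [-0.4, 0.1, 0.3]
opening: 0.0849
finger_force: 0.0
```

```bash
python3 - <<'E'
from h import *
im,d,i=shot('wrist');np.savez('pics/w1.npz',im=im,d=d,**i)
s=readout.read_state();print(s['position'],Ro.from_rotvec(s['eef_rot']).as_matrix().round(3),s['joint_positions'].round(3) if hasattr(s['joint_positions'],'round') else s['joint_positions'],r.tip_reach)
cv2.imwrite('pics/w1.png',im[:,:,::-1])
W=cloud('wrist',d,i)
m=(W[...,2]>.1)&(W[...,2]<.122)&(W[...,0]<.442)&(W[...,0]>.40)&(abs(W[...,1]+.09)<.025)
print(m.sum(),W[m].mean(0) if m.any() else 0,cv2.minAreaRect((W[m][:,:2]*1000).astype(np.float32)) if m.any() else 0)
E
```

```text
[ 0.42484423 -0.08893768  0.21313515] [[-1.     0.002 -0.   ]
 [ 0.002  1.     0.   ]
 [ 0.     0.    -1.   ]] [-0.377  0.148 -0.539  0.885 -0.    -0.375] 0.022
833 [ 0.42256341 -0.08938053  0.1172885 ] ((423.7670593261719, -89.08056640625), (12.733433723449707, 36.365203857421875), 89.93653869628906)
```

View pics/w1.png

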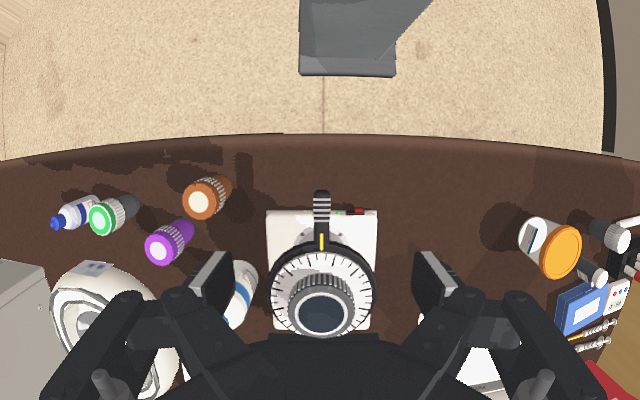

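The wrist view shows the handle tab at (321,205) and the yellow index at (321,242), centred between the fingers. The cells are at upper left, with green at (103,218). Next I go down and grip.

>>> carry_out(
  series=[
    [0,0,35,0,0,0,100],
    [0,0,70,0,0,0,100],
    [0,0,98,0,0,0,100],
    [0,0,98,0,0,0,0],
    [0,0,98,0,0,0,0],
  ],
  newtons=40,
)

```text
time_s: 1.78
position: [0.4238, -0.0885, 0.1146]
eef_rot: [-0.003, -3.138, -0.002]
wrist_force: [0.1, -0.0, 0.9]
opening: 0.0642
finger_force: 0.0
```

>>> carry_out(
  series=[
    [0,0,0,0,0,0,0],
    [0,0,0,0,0,0,0],
    [0,0,0,0,0,0,0],
    [0,0,0,0,0,0,0],
    [0,0,0,0,0,0,0],
  ],
)

```text
time_s: 2.2
position: [0.426, -0.0894, 0.1166]
eef_rot: [0.001, 3.139, -0.002]
wrist_force: [-0.9, -0.2, 7.3]
opening: 0.0113
finger_force: 41.2
```

>>> carry_out(
  series=[
    [-1.1,18.8,0,0,0,0.12,0],
    [-4.5,37.3,0,0,0,0.24,0],
    [-10.1,55.3,0,0,0,0.36,0],
    [-17.7,72.5,0,0,0,0.48,0],
    [-27.4,88.6,0,0,0,0.6,0],
  ],
)

```text
time_s: 2.62
position: [0.4542, -0.0011, 0.1167]
eef_rot: [0.937, 2.994, -0.004]
wrist_force: [3.7, -5.6, 1.0]
opening: 0.011
finger_force: 40.3
```

>>> carry_out(
  series=[
    [-1.1,18.8,0,0,0,0.12,0],
    [-4.5,37.3,0,0,0,0.24,0],
    [-10.1,55.3,0,0,0,0.36,0],
    [-17.7,72.5,0,0,0,0.48,0],
    [-27.4,88.6,0,0,0,0.6,0],
  ],
)

```text
time_s: 3.03
position: [0.5269, 0.0554, 0.1167]
eef_rot: [1.78, 2.582, -0.006]
wrist_force: [1.3, -11.5, 5.1]
opening: 0.0113
finger_force: 40.8
```

>>> carry_out(
  series=[
    [-0.6,14,0,0,0,0.09,0],
    [-2.5,28.1,0,0,0,0.18,0],
    [-2.5,28.1,0,0,0,0.18,0],
  ],
)

```text
time_s: 3.28
position: [0.5548, 0.063, 0.1167]
eef_rot: [2.002, 2.414, -0.004]
wrist_force: [1.5, -7.6, 4.1]
opening: 0.0109
finger_force: 41.6
```

>>> carry_out(
  series=[
    [0,0,0,0,0,0,50],
    [0,0,0,0,0,0,50],
    [0,0,0,0,0,0,50],
    [0,0,-30,0,0,0,50],
    [0,0,-70,0,0,0,50],
  ],
)

```text
time_s: 3.7
position: [0.5487, 0.0654, 0.1826]
eef_rot: [-1.995, -2.418, 0.008]
wrist_force: [1.3, 0.9, -0.8]
opening: 0.0426
finger_force: 0.0
```

```bash
python3 - <<'E'
from h import *
s=readout.read_state();print(s['position'],Ro.from_rotvec(s['eef_rot']).as_matrix().round(3),s['opening'],np.round(s['joint_positions'],3))
E
```

```text
[0.5487419  0.06538877 0.18264657] [[-0.19   0.982 -0.008]
 [ 0.982  0.19   0.001]
 [ 0.002 -0.008 -1.   ]] 0.042554350003656656 [-0.015  0.394 -0.284  0.902  0.     1.364]
```

>>> carry_out(
  series=[
    [0,0,-35,0,0,0,70],
    [0,0,-75,0,0,0,100],
    [-37,-17,-75,0,0,0.06,100],
    [-73,-35,-75,0,0,0.12,100],
    [-109,-52,-75,0,0,0.191,100],
  ],
)

```text
time_s: 4.12
position: [0.5214, -0.0521, 0.2614]
eef_rot: [2.221, 2.22, 0.002]
wrist_force: [1.1, -0.1, -1.0]
opening: 0.0854
finger_force: 0.0
```

```bash
python3 - <<'E'
from h import *
s=readout.read_state();print(s['position'],Ro.from_rotvec(s['eef_rot']).as_matrix().round(3))
E
```

```text
[ 0.52141623 -0.05213691  0.26138399] [[ 0.     1.     0.002]
 [ 1.    -0.    -0.   ]
 [-0.     0.002 -1.   ]]
```

>>> carry_out(
  series=[
    [-35,-10,0,0,0,0,100],
    [-71,-19,0,0,0,0,100],
    [-107,-29,0,0,0,0,100],
    [-143,-38,0,0,0,0,100],
    [-180,-48,0,0,0,0,100],
  ],
)

```text
time_s: 4.53
position: [0.4729, -0.2328, 0.2605]
eef_rot: [2.221, 2.222, 0.001]
wrist_force: [1.3, 0.1, -0.8]
opening: 0.0854
finger_force: 0.0
```

>>> carry_out(
  series=[
    [-35,-10,0,0,0,0,100],
    [-70,-19,15,0,0,0,100],
    [-101,-28,40,0,0,0,100],
    [-101,-28,60,0,0,0,100],
    [-101,-28,60,0,0,0,100],
  ],
)

```text
time_s: 4.95
position: [0.443, -0.3323, 0.1963]
eef_rot: [-2.22, -2.213, -0.001]
wrist_force: [-0.5, 0.5, 0.3]
opening: 0.0857
finger_force: 0.0
```

```bash
cat >m.py <<'E'
from h import *
import sys
im,d,i=shot('wrist');k=sys.argv[1];np.savez(f'pics/{k}.npz',im=im,d=d,**i);cv2.imwrite(f'pics/{k}.png',im[:,:,::-1])
s=readout.read_state();print(s['position'],s['eef_rot'],s['opening'],s['wrist_force'])
W=cloud('wrist',d,i)
E
python3 - w2 <<'E'
exec(open('m.py').read())
hsv=cv2.cvtColor(im,cv2.COLOR_RGB2HSV)
m=(abs(W[...,2]-.07)<.004)&(np.hypot(W[...,0]-.445,W[...,1]+.333)<.035)
p=W[m];print(m.sum(),p.mean(0),cv2.minEnclosingCircle((p[:,:2]*1000).astype(np.float32)),cv2.minAreaRect((p[:,:2]*1000).astype(np.float32)))
print('hue',np.median(hsv[m],0), 'green frac',((hsv[m][:,0]>45)&(hsv[m][:,0]<85)&(hsv[m][:,1]>100)).mean())
E
```

```text
[ 0.44394255 -0.33169935  0.19827258] [-2.21916710e+00 -2.21593864e+00 -8.93569382e-04] 0.0853191374995545 [-0.57528021  0.82576555  0.63721954]
1430 [ 0.44558401 -0.33242228  0.07021927] ((445.55255126953125, -333.0119323730469), 18.33806800842285) ((445.7752990722656, -332.9073181152344), (35.87873458862305, 35.595943450927734), 62.4605598449707)
hue [ 68.  90. 212.] green frac 0.4825174825174825
```

View pics/w2.png

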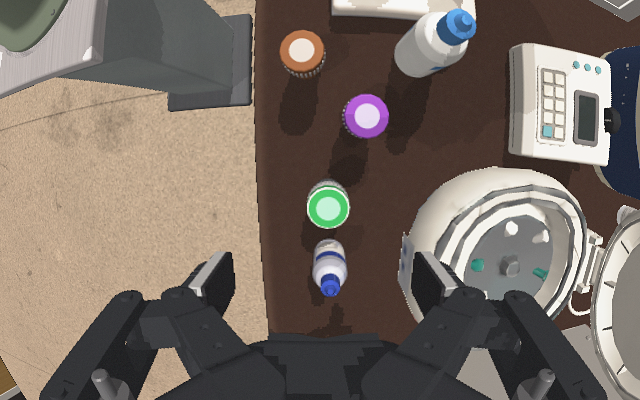

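The green cell is at (328,207), directly between the fingers. Blue bottle is at (330,268), and a white appliance is to the right; I'm checking its clearance.

```bash
python3 - <<'E'
from h import *
z=dict(np.load('pics/w2.npz'));W=cloud('wrist',z['d'],z)
s=np.load('pics/scene0.npz');S=cloud('scene',s['d'],cams.camera_info('scene'))
for W in(W,S):
  m=(W[...,2]>.012)&(W[...,2]<.15)&(W[...,1]>-.375)&(W[...,1]<-.29)&(W[...,0]>.465)&(W[...,0]<.6)
  p=W[m]; print(len(p))
  for a in range(465,600,10):
    q=p[(p[:,0]*1000//10*10).astype(int)==a//10*10]
    if len(q):print(a,len(q),q[:,2].max().round(3),q[:,1].min().round(3),q[:,1].max().round(3))
  m=(W[...,2]>.07)&(W[...,2]<.1)&(np.hypot(W[...,0]-.444,W[...,1]+.405)<.03)
  print('blue',W[m].mean(0) if m.any() else 0)
E
```

```text
4552
525 13 0.054 -0.375 -0.374
535 484 0.062 -0.375 -0.351
545 805 0.072 -0.375 -0.336
555 762 0.072 -0.375 -0.325
565 739 0.073 -0.375 -0.318
575 703 0.073 -0.375 -0.312
585 554 0.073 -0.356 -0.308
595 492 0.073 -0.375 -0.305
blue [ 0.4476145  -0.39881645  0.08104367]
311
525 2 0.033 -0.374 -0.373
535 30 0.063 -0.374 -0.354
545 55 0.073 -0.375 -0.341
555 38 0.073 -0.374 -0.334
565 45 0.072 -0.374 -0.336
575 48 0.074 -0.375 -0.329
585 36 0.073 -0.361 -0.325
595 57 0.073 -0.374 -0.319
blue [ 0.4452473  -0.40724456  0.07985919]
```

>>> carry_out(
  series=[
    [0,0,40,0,0,0,100],
    [0,0,80,0,0,0,100],
    [0,0,115,0,0,0,100],
    [0,0,138,0,0,0,100],
    [0,0,138,0,0,0,100],
  ],
)

```text
time_s: 5.42
position: [0.4441, -0.3293, 0.0591]
eef_rot: [-2.214, -2.219, -0.0]
wrist_force: [-0.1, 0.7, -0.5]
opening: 0.0858
finger_force: 0.0
```

>>> carry_out(
  series=[
    [0,0,0,0,0,0,20],
    [0,0,0,0,0,0,20],
    [0,0,0,0,0,0,20],
    [0,0,0,0,0,0,20],
    [0,0,0,0,0,0,20],
  ],
  newtons=80,
)

```text
time_s: 5.83
position: [0.447, -0.3338, 0.0648]
eef_rot: [2.218, 2.219, 0.0]
wrist_force: [-1.7, 0.5, 8.2]
opening: 0.0339
finger_force: 78.8
```

```bash
python3 m.py w3; python3 -c "
from station import readout;s=readout.read_state();print(s['joint_positions'])"
```

```text
[ 0.447042   -0.33382554  0.064795  ] [2.21843738e+00 2.21877354e+00 3.28101911e-04] 0.03365153603810655 [-0.55375965  0.47105688  7.80073936]
[-7.73798181e-01  5.32787547e-01 -4.09976302e-01  6.24019641e-01
  1.62909455e-04  7.96846951e-01]
```

>>> carry_out(
  series=[
    [0,0,-35,0,0,0,20],
    [0,0,-75,0,0,0,20],
    [0,0,-115,0,0,0,20],
    [0,0,-152,0,0,0,20],
    [35,6,-152,0,0,0,20],
  ],
)

```text
time_s: 6.3
position: [0.4555, -0.3055, 0.2236]
eef_rot: [2.215, 2.202, -0.002]
wrist_force: [1.8, -0.6, -0.7]
opening: 0.0343
finger_force: 79.8
```

>>> carry_out(
  series=[
    [35,7,0,0,0,0,20],
    [70,14,0,0,0,0,20],
    [105,20,0,0,0,0,20],
    [140,27,0,0,0,0,20],
    [140,27,0,0,0,0,20],
  ],
)

```text
time_s: 6.72
position: [0.4789, -0.1523, 0.2153]
eef_rot: [-2.213, -2.228, -0.004]
wrist_force: [-0.8, -0.4, -2.0]
opening: 0.0337
finger_force: 79.8
```

```bash
python3 - w4 <<'E'
exec(open('m.py').read())
print(Ro.from_rotvec(s['eef_rot']).as_matrix().round(3))
def top(c,rad,a,b,n):
    m=(abs(W[...,2]-(a+b)/2)<(b-a)/2)&(np.hypot(W[...,0]-c[0],W[...,1]-c[1])<rad);p=W[m]
    print(n,m.sum(),p.mean(0).round(4),cv2.minEnclosingCircle((p[:,:2]*1000).astype(np.float32)),cv2.minAreaRect((p[:,:2]*1000).astype(np.float32)))
top((.491,-.089),.04,.064,.072,'rim')
top((.566,0),.035,.14,.15,'ring')
top((.581,-.089),.03,.127,.136,'piv')
top((.54,-.185),.03,.12,.135,'sal')
E
```

```text
[ 0.47900447 -0.15495771  0.21531801] [2.21538200e+00 2.22652697e+00 1.07254610e-03] 0.033958707389335686 [ 0.27197163 -1.52954705 -1.40973362]
[[-0.005  1.     0.001]
 [ 1.     0.005  0.   ]
 [ 0.     0.001 -1.   ]]
rim 1771 [ 0.4907 -0.0898  0.0677] ((490.5233459472656, -89.64256286621094), 27.285066604614258) ((490.8188171386719, -89.93257904052734), (53.24791717529297, 53.01352310180664), 20.962371826171875)
ring 2506 [ 0.5642 -0.009   0.1443] ((564.968017578125, -2.747486114501953), 25.61977195739746) ((566.2846069335938, -9.84389877319336), (50.52798080444336, 33.515174865722656), 10.711817741394043)
piv 787 [ 0.5793 -0.0896  0.1315] ((580.451904296875, -89.81510162353516), 12.109942436218262) ((580.67919921875, -89.32492065429688), (23.49890899658203, 22.89674186706543), 3.9498353004455566)
sal 280 [ 0.5375 -0.1867  0.1237] ((537.4396362304688, -188.63868713378906), 10.161602973937988) ((539.5870361328125, -187.46214294433594), (14.264949798583984, 19.883934020996094), 30.570608139038086)
```

View pics/w4.png

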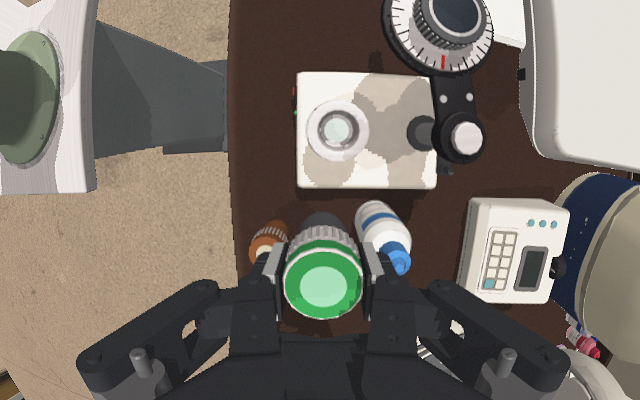

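The cell is held level at (322,285), the holder mouth is open at (337,129), and the head is clear at (438,20).

```bash
python3 - <<'E'
from h import *
z=dict(np.load('pics/w4.npz'));W=cloud('wrist',z['d'],z)
m=(abs(W[...,2]-.220)<.006)&(np.hypot(W[...,0]-.479,W[...,1]+.155)<.024)
v,u=np.where(m);k=(v>235)&(v<325)&(u>280)&(u<365);p=W[v[k],u[k]]
print(len(p),p.mean(0),cv2.minEnclosingCircle((p[:,:2]*1000).astype(np.float32)),np.percentile(p[:,2],[5,50,95]))
A=np.c_[p[:,:2],np.ones(len(p))];print(np.linalg.lstsq(A,p[:,2],rcond=None)[0])
E
```

```text
5268 [ 0.47821662 -0.14950742  0.22048446] ((477.98040771484375, -151.39401245117188), 20.91048812866211) [0.21704154 0.22073384 0.22195634]
[-0.0046383  -0.04853132  0.21544678]
```

```bash
python3 - <<'E'
from h import *
z=dict(np.load('pics/w4.npz'));W=cloud('wrist',z['d'],z)
h=cv2.cvtColor(z['im'],cv2.COLOR_RGB2HSV)
m=((h[...,0]>45)&(h[...,0]<85)&(h[...,1]>50)).astype(np.uint8)
m[:230]=0;m[330:]=0;m[:,:280]=0;m[:,370:]=0
m=m.astype(bool)&(W[...,2]>.2195);p=W[m]
print(len(p),p.mean(0),cv2.minEnclosingCircle((p[:,:2]*1000).astype(np.float32)),cv2.minAreaRect((p[:,:2]*1000).astype(np.float32)))
A=np.c_[p[:,:2],np.ones(len(p))];print(np.linalg.lstsq(A,p[:,2],rcond=None)[0])
i=z;print(proj('wrist',np.array([[.479,-.155,.2207],[.479,-.152,.2207]]),i))
E
```

```text
3999 [ 0.47829119 -0.1513192   0.22089126] ((478.4937438964844, -151.24581909179688), 18.12865447998047) ((477.99658203125, -151.34613037109375), (35.644046783447266, 34.144752502441406), 88.93608093261719)
[-0.00929264  0.00712576  0.22641412]
[[324.47460006 292.18898597]
 [324.54560843 286.1767572 ]]
```

>>> carry_out(
  series=[
    [31,6.5,0,0,0,0,20],
    [61.6,12.6,0,0,0,0,20],
    [61.6,12.6,33,0,0,0,20],
    [61.6,12.6,66,0,0,0,20],
    [61.6,12.6,66,0,0,0,20],
  ],
)

```text
time_s: 7.18
position: [0.4881, -0.0955, 0.1442]
eef_rot: [-2.217, -2.217, 0.006]
wrist_force: [-1.9, 0.9, -1.3]
opening: 0.034
finger_force: 80.0
```

>>> carry_out(
  series=[
    [0,0,0,0,0,0,20],
    [0,0,0,0,0,0,20],
  ],
)

```text
time_s: 7.35
position: [0.4921, -0.0972, 0.1497]
eef_rot: [2.222, 2.219, 0.001]
wrist_force: [-0.2, 0.0, -1.1]
opening: 0.0341
finger_force: 80.0
```

```bash
cat >cell.py <<'E'
exec(open('m.py').read())
h=cv2.cvtColor(im,cv2.COLOR_RGB2HSV)
m=((h[...,0]>45)&(h[...,0]<85)&(h[...,1]>50)).astype(np.uint8)
m[:230]=0;m[330:]=0;m[:,:280]=0;m[:,370:]=0
zt=np.nanpercentile(W[m.astype(bool)][:,2],70);m=m.astype(bool)&(abs(W[...,2]-zt)<.0015);p=W[m]
print('celltop',len(p),zt,cv2.minEnclosingCircle((p[:,:2]*1000).astype(np.float32)),cv2.minAreaRect((p[:,:2]*1000).astype(np.float32)))
m=(abs(W[...,2]-.068)<.003)&(np.hypot(W[...,0]-.491,W[...,1]+.0897)<.04);q=W[m]
print('rim',m.sum(),cv2.minAreaRect((q[:,:2]*1000).astype(np.float32)) if m.any() else 0)
print(Ro.from_rotvec(s['eef_rot']).as_matrix().round(3))
E
python3 cell.py w5
```

```text
[ 0.49260629 -0.09736888  0.15019455] [2.22095506e+00 2.21824008e+00 1.74181915e-03] 0.033864563894394205 [-0.00319101  0.5228299  -1.22486149]
celltop 3960 0.15559189235253296 ((491.3241271972656, -96.52393341064453), 17.938047409057617) ((491.7345275878906, -96.41075134277344), (34.037513732910156, 35.212257385253906), 33.840579986572266)
rim 1959 ((490.8457946777344, -85.32095336914062), (43.91730499267578, 53.499324798583984), 89.91170501708984)
[[ 0.001  1.     0.003]
 [ 1.    -0.001 -0.001]
 [-0.001  0.003 -1.   ]]
```

>>> carry_out(
  series=[
    [6.5,-0.7,0,0,0,0,20],
    [6.5,-0.7,0,0,0,0,20],
    [6.5,-0.7,10,0,0,0,20],
    [6.5,-0.7,18,0,0,0,20],
    [6.5,-0.7,26,0,0,0,20],
  ],
)

```text
time_s: 7.82
position: [0.4905, -0.0896, 0.1215]
eef_rot: [2.221, 2.221, -0.0]
wrist_force: [-0.5, -0.1, -1.7]
opening: 0.0344
finger_force: 80.0
```

>>> carry_out(
  series=[
    [0,0,0,0,0,0,20],
    [0,0,0,0,0,0,20],
  ],
)

```text
time_s: 7.98
position: [0.4904, -0.0896, 0.1215]
eef_rot: [-2.221, -2.221, 0.001]
wrist_force: [0.2, 0.4, -0.5]
opening: 0.0342
finger_force: 79.9
```

```bash
python3 cell.py w6
```

```text
[ 0.49039096 -0.08958658  0.12183776] [-2.22078324e+00 -2.22074812e+00  8.09099559e-04] 0.033647915276373 [ 0.69860463 -0.20338604 -1.55504682]
celltop 3963 0.12735180224025805 ((489.58856201171875, -88.61920928955078), 17.925508499145508) ((490.1694641113281, -89.0251235961914), (33.56830978393555, 34.96257019042969), 3.8545236587524414)
rim 1962 ((490.5782775878906, -78.98070526123047), (53.15426254272461, 31.09072494506836), 0.24535955488681793)
[[ 0.     1.    -0.001]
 [ 1.    -0.     0.   ]
 [ 0.    -0.001 -1.   ]]
```

>>> carry_out(
  series=[
    [-0.7,0.6,5,0,0,0.12,20],
    [-0.7,0.6,10,0,0,0,20],
    [-0.7,0.6,14,0,0,-0.12,20],
    [-0.7,0.6,18,0,0,0,20],
    [-0.7,0.6,21,0,0,0.12,20],
  ],
  newtons=100,
)

```text
time_s: 8.45
position: [0.4923, -0.0906, 0.1025]
eef_rot: [2.354, 2.077, 0.002]
wrist_force: [-1.9, 1.3, 10.6]
opening: 0.0336
finger_force: 100.9
```

```bash
python3 cell.py w7
```

```text
[ 0.49184646 -0.09038954  0.10163349] [2.36039960e+00 2.07192124e+00 1.43035649e-03] 0.033200505543041554 [ 3.1517449  -0.45516659 -7.63914006]
celltop 3946 0.10829106162203282 ((491.6067199707031, -89.81283569335938), 17.99767303466797) ((491.4694519042969, -89.77263641357422), (32.743438720703125, 35.65386199951172), 7.890486717224121)
rim 2009 ((492.7408447265625, -75.68795776367188), (24.825090408325195, 52.499996185302734), 84.2030258178711)
[[ 0.13   0.992  0.001]
 [ 0.992 -0.13  -0.   ]
 [ 0.     0.001 -1.   ]]
```

>>> carry_out(
  series=[
    [0,0,3,0,0,-0.12,20],
    [0,0,6,0,0,-0.24,20],
    [0,0,8,0,0,-0.12,20],
    [0,0,10,0,0,0,20],
    [0,0,10,0,0,-0.12,20],
  ],
)

```text
time_s: 8.92
position: [0.4925, -0.0908, 0.0947]
eef_rot: [2.224, 2.214, 0.002]
wrist_force: [-6.9, 2.3, 28.7]
opening: 0.0337
finger_force: 103.6
```

```bash
python3 cell.py w8
```

```text
[ 0.49253635 -0.09074053  0.094764  ] [2.20837154e+00 2.22972325e+00 2.21487910e-03] 0.03321259118942464 [-6.13356637  1.96785356 28.01239124]
celltop 3967 0.10059393929511369 ((491.67840576171875, -89.86075592041016), 17.92400550842285) ((491.562744140625, -90.14933013916016), (32.81526565551758, 34.983211517333984), 16.90190887451172)
rim 1952 ((490.4907531738281, -74.498291015625), (52.370277404785156, 22.831199645996094), 2.3064308166503906)
[[-0.01   1.     0.003]
 [ 1.     0.01  -0.001]
 [-0.001  0.003 -1.   ]]
```

>>> carry_out(
  series=[
    [0,0,-3,0,0,0,20],
    [0,0,-3,0,0,0,60],
    [0,0,-3,0,0,0,60],
    [0,0,-3,0,0,0,60],
    [0,0,-3,0,0,0,60],
  ],
)

```text
time_s: 9.38
position: [0.4909, -0.0903, 0.0939]
eef_rot: [-2.221, -2.221, 0.001]
wrist_force: [-0.5, -0.8, 0.8]
opening: 0.0511
finger_force: 0.0
```

>>> carry_out(
  series=[
    [0,0,-30,0,0,0,60],
    [0,0,-70,0,0,0,60],
    [0,0,-70,0,0,0,60],
    [0,0,-70,0,0,0,60],
  ],
)

```text
time_s: 9.72
position: [0.493, -0.091, 0.1661]
eef_rot: [2.218, 2.219, 0.003]
wrist_force: [0.1, -0.3, 0.3]
opening: 0.0512
finger_force: 0.0
```

```bash
sed -i 's/m\[:230\]=0/m[:100]=0/' cell.py; python3 cell.py w9; python3 -c "
from station import readout;print(readout.read_state()['joint_positions'])"
```

```text
[ 0.49167726 -0.09050601  0.16462447] [2.22042987e+00 2.22060767e+00 9.41924541e-04] 0.05095972916991294 [-0.12648826 -0.47809579  0.53269995]
celltop 1871 0.10354582228792616 ((492.1783142089844, -89.36954498291016), 17.150846481323242) ((492.2386169433594, -90.00633239746094), (32.626182556152344, 32.18834686279297), 48.83518600463867)
rim 1377 ((490.3550109863281, -84.30671691894531), (53.84943771362305, 42.40478515625), 8.688301086425781)
[[-0.     1.     0.001]
 [ 1.     0.    -0.   ]
 [-0.     0.001 -1.   ]]
[-3.29773450e-01  3.15721752e-01 -4.54599869e-01  7.99039087e-01
 -3.53647327e-05  1.24094278e+00]
```

View pics/w9.png

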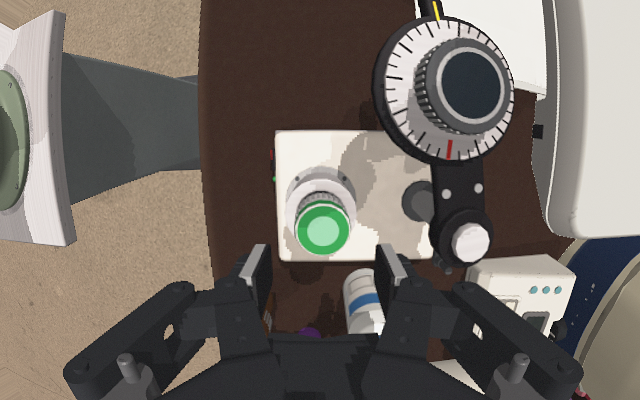

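The cell stands in the holder at (323,228) with nothing gripping it. I'm comparing its top with the rim and base heights in the same picture.

```bash
cat >hts.py <<'E'
import sys
from h import *
if len(sys.argv)>2:
    im,d,i=shot('wrist');np.savez(f'pics/{sys.argv[1]}.npz',im=im,d=d,**i)
z=dict(np.load(f'pics/{sys.argv[1]}.npz'));W=cloud('wrist',z['d'],z);h=cv2.cvtColor(z['im'],cv2.COLOR_RGB2HSV)
g=(h[...,0]>45)&(h[...,0]<85)&(h[...,1]>50)&(np.hypot(W[...,0]-.491,W[...,1]+.09)<.02)
rr=np.hypot(W[...,0]-.491,W[...,1]+.09)
for n,m in dict(top=g&(W[...,2]>.09),rim=(rr<.027)&(rr>.02)&(abs(W[...,2]-.068)<.005),base=(W[...,0]>.46)&(W[...,0]<.58)&(abs(W[...,1]+.06)<.02)&(abs(W[...,2]-.026)<.006),piv=(np.hypot(W[...,0]-.581,W[...,1]+.089)<.01)&(W[...,2]>.12)).items(): print(n,m.sum(),np.percentile(W[m][:,2],[10,50,90]).round(4))
E
python3 hts.py w9; python3 hts.py w10 1;python3 hts.py w8;python3 hts.py w7
```

```text
top 2145 [0.1018 0.1031 0.1041]
rim 1157 [0.0669 0.0678 0.0686]
base 5418 [0.0251 0.026  0.0273]
piv 710 [0.131  0.1317 0.1324]
top 2164 [0.1019 0.1031 0.1041]
rim 1172 [0.0669 0.0678 0.0686]
base 5493 [0.0251 0.026  0.0273]
piv 705 [0.131  0.1318 0.1326]
top 4562 [0.0981 0.1002 0.101 ]
rim 1588 [0.0669 0.0678 0.0686]
base 10047 [0.0251 0.026  0.0273]
piv 1118 [0.1309 0.1317 0.1324]
top 4558 [0.1056 0.1079 0.1088]
rim 1545 [0.0669 0.0678 0.0686]
base 9286 [0.0251 0.026  0.0273]
piv 1174 [0.1309 0.1317 0.1325]
```

The cell came up about 3 mm on release because I lifted slightly before opening. I'll press it back down with closed fingertips on its top.

>>> carry_out(
  series=[
    [0.5,0,0,0,0,0,0],
    [0.5,0,0,0,0,0,0],
    [0.5,0,10,0,0,0,0],
    [0.5,0,20,0,0,0,0],
    [0.5,0,30,0,0,0,0],
  ],
  newtons=40,
)

```text
time_s: 10.23
position: [0.4907, -0.0897, 0.1326]
eef_rot: [-2.221, -2.221, 0.001]
wrist_force: [-0.0, -0.7, 0.5]
opening: 0.0002
finger_force: 0.0
```

>>> carry_out(
  series=[
    [0,0,6,0,0,0,0],
    [0,0,10,0,0,0,0],
    [0,0,14,0,0,0.1,0],
    [0,0,17,0,0,0,0],
    [0,0,17,0,0,0.1,0],
  ],
)

```text
time_s: 10.65
position: [0.4924, -0.0904, 0.1222]
eef_rot: [2.323, 2.109, 0.002]
wrist_force: [-11.9, 3.6, 47.7]
opening: 0.0003
finger_force: 23.6
```

>>> carry_out(
  series=[
    [0,0,-10,0,0,0,0],
    [0,0,-40,0,0,0,0],
    [0,0,-60,0,0,0,60],
    [0,0,-60,0,0,0,60],
    [0,0,-60,0,0,0,60],
  ],
)

```text
time_s: 11.07
position: [0.4921, -0.0901, 0.1779]
eef_rot: [2.328, 2.106, 0.002]
wrist_force: [0.3, 0.6, -0.7]
opening: 0.0358
finger_force: 0.0
```

```bash
python3 hts.py w11 1; python3 -c "
from h import *
s=readout.read_state();print(s['position'],Ro.from_rotvec(s['eef_rot']).as_matrix().round(3),s['joint_positions'],s['opening'])"
```

```text
top 1881 [0.0996 0.1008 0.1017]
rim 1061 [0.0669 0.0678 0.0686]
base 4951 [0.0251 0.026  0.0274]
piv 679 [0.131  0.1318 0.1326]
[ 0.49116566 -0.0898399   0.1768206 ] [[ 0.1    0.995 -0.   ]
 [ 0.995 -0.1   -0.   ]
 [-0.    -0.    -1.   ]] [-3.28837751e-01  3.02076583e-01 -4.38438598e-01  8.30280071e-01
 -2.65533990e-05  1.34203159e+00] 0.04327114422985264
```

>>> carry_out(
  series=[
    [0,0,-25,0,0,-0.06,60],
    [40,11,-30,0,0,-0.12,60],
    [80,22,-30,0,0,-0.18,60],
    [120,32,-30,0,0,-0.24,60],
    [160,43,-30,0,0,-0.29,60],
  ],
)

```text
time_s: 11.53
position: [0.5496, 0.0665, 0.2057]
eef_rot: [-1.998, -2.422, 0.002]
wrist_force: [0.8, -0.8, 0.0]
opening: 0.0512
finger_force: 0.0
```

>>> carry_out(
  series=[
    [0,0,0,0,0,0,60],
    [0,0,0,0,0,0,60],
  ],
)

```text
time_s: 11.7
position: [0.5494, 0.0671, 0.2053]
eef_rot: [-1.995, -2.424, 0.003]
wrist_force: [-0.4, -0.7, -0.2]
opening: 0.0511
finger_force: 0.0
```

```bash
python3 - w12 <<'E'
exec(open('m.py').read())
print(Ro.from_rotvec(s['eef_rot']).as_matrix().round(3))
m=(W[...,2]>.1)&(W[...,2]<.122)&(np.hypot(W[...,0]-.554,W[...,1]-.066)<.03)&(W[...,1]>.045)
p=W[m];print(m.sum(),p.mean(0),cv2.minAreaRect((p[:,:2]*1000).astype(np.float32)))
E
```

```text
[0.54903066 0.06576752 0.2054167 ] [-1.9972874  -2.42205942  0.00374999] 0.05102504606849555 [0.33641211 0.33502133 0.19970232]
[[-0.19   0.982 -0.003]
 [ 0.982  0.19  -0.   ]
 [ 0.    -0.003 -1.   ]]
931 [0.55358023 0.06529735 0.11705075] ((554.3050537109375, 62.73683547973633), (15.31417179107666, 41.38008117675781), 16.77006721496582)
```

>>> carry_out(
  series=[
    [-1,4,30,0,0,0,60],
    [-1,4,60,0,0,0,60],
    [-1,4,90,0,0,0,60],
    [-1,4,90,0,0,0,60],
    [-1,4,90,0,0,0,0],
  ],
)

```text
time_s: 12.17
position: [0.5519, 0.0635, 0.1157]
eef_rot: [-2.001, -2.417, 0.006]
wrist_force: [0.2, 0.4, 0.3]
opening: 0.0406
finger_force: 0.0
```

>>> carry_out(
  series=[
    [0,0,0,0,0,0,0],
    [0,0,0,0,0,0,0],
    [0,0,0,0,0,0,0],
    [0,0,0,0,0,0,0],
  ],
)

```text
time_s: 12.5
position: [0.5548, 0.0641, 0.1193]
eef_rot: [2.001, 2.419, 0.001]
wrist_force: [-3.7, -1.4, 7.8]
opening: 0.0113
finger_force: 40.9
```

>>> carry_out(
  series=[
    [-1.1,-18.8,0,0,0,-0.12,0],
    [-4.5,-37.3,0,0,0,-0.24,0],
    [-10.1,-55.3,0,0,0,-0.36,0],
    [-17.7,-72.5,0,0,0,-0.48,0],
    [-27.4,-88.6,0,0,0,-0.6,0],
  ],
)

```text
time_s: 12.92
position: [0.4723, 0.0219, 0.1192]
eef_rot: [1.186, 2.907, 0.005]
wrist_force: [-2.1, 2.1, 8.9]
opening: 0.0112
finger_force: 42.8
```

>>> carry_out(
  series=[
    [-1.1,-18.8,0,0,0,-0.12,0],
    [-4.5,-37.3,0,0,0,-0.24,0],
    [-10.1,-55.3,0,0,0,-0.36,0],
    [-17.7,-72.5,0,0,0,-0.48,0],
    [-27.4,-88.6,0,0,0,-0.6,0],
  ],
)

```text
time_s: 13.33
position: [0.4277, -0.0609, 0.1191]
eef_rot: [-0.274, -3.129, -0.001]
wrist_force: [-6.6, 2.5, 16.1]
opening: 0.0112
finger_force: 42.0
```

>>> carry_out(
  series=[
    [-0.5,-12.5,0,0,0,-0.08,0],
    [-1.8,-23.5,0,0,0,-0.15,0],
    [-2.8,-30,0,0,0,-0.19,0],
    [-2.8,-33,0,0,0,-0.19,0],
    [-2.8,-34,0,0,0,-0.19,0],
  ],
)

```text
time_s: 13.75
position: [0.4249, -0.0912, 0.119]
eef_rot: [-0.016, 3.141, 0.016]
wrist_force: [-7.1, 17.2, 22.5]
opening: 0.0113
finger_force: 42.7
```

>>> carry_out(
  series=[
    [0,0,0,0,0,0,40],
    [0,0,0,0,0,0,40],
    [0,0,0,0,0,0,40],
    [0,0,-40,0,0,0,40],
    [0,0,-80,0,0,0,40],
  ],
)

```text
time_s: 14.17
position: [0.4245, -0.0945, 0.1968]
eef_rot: [0.014, -3.137, -0.003]
wrist_force: [1.5, -0.3, 0.8]
opening: 0.0341
finger_force: 0.0
```

>>> carry_out(
  series=[
    [0,0,-20,0,0,0,70],
    [0,0,-20,0,0,0,70],
  ],
)

```text
time_s: 14.33
position: [0.4294, -0.0964, 0.2221]
eef_rot: [-0.015, 3.133, -0.006]
wrist_force: [1.3, 0.1, -0.4]
opening: 0.0573
finger_force: 0.0
```

```bash
cat >dial.py <<'E'
from h import *
import sys
def raydisc(z,u,v,h):  # pixels -> plane z=h
    x=(u-z['cx'])/z['fx'];y=(v-z['cy'])/z['fy'];rr=np.hypot(x,y)
    dcam=np.stack([x/rr*np.sin(rr),y/rr*np.sin(rr),np.cos(rr)],-1)
    D=dcam@z['R'];C=-z['R'].T@z['t'];return C+D*((h-C[2])/D[:,2])[:,None]
def red(k,c):
    z=dict(np.load(f'pics/{k}.npz'));H=cv2.cvtColor(z['im'],cv2.COLOR_RGB2HSV);W=cloud('wrist',z['d'],z)
    near=(np.hypot(W[...,0]-c[0],W[...,1]-c[1])<.06)&(W[...,2]>.105)&(W[...,2]<.13)
    out=[]
    for n,m,h in(('red',((H[...,0]<8)|(H[...,0]>172))&(H[...,1]>120)&(H[...,2]>80),.124),('yel',(H[...,0]>22)&(H[...,0]<36)&(H[...,1]>130)&(H[...,2]>100),.118)):
        v,u=np.where(m&near)
        if len(u)==0: print(k,n,'none');continue
        p=raydisc(z,u,v,h)[:,:2]; q=p.mean(0)-c; print(k,n,len(u),'r',np.hypot(*q).round(4),'ang',np.degrees(np.arctan2(q[1],q[0])).round(1))
        out.append(np.degrees(np.arctan2(q[1],q[0])))
    if len(out)==2: print('reading',(out[0]-out[1])%360)
if __name__=='__main__':
    im,d,i=shot('wrist');np.savez('pics/w13.npz',im=im,d=d,**i);cv2.imwrite('pics/w13.png',im[:,:,::-1])
    s=readout.read_state();print(s['position'],Ro.from_rotvec(s['eef_rot']).as_matrix().round(3),np.round(s['joint_positions'],3),s['opening'])
    W=cloud('wrist',d,i)
    for n,m in dict(ring=(abs(W[...,2]-.144)<.003)&(np.hypot(W[...,0]-.491,W[...,1]+.089)<.035),handle=(abs(W[...,2]-.117)<.004)&(W[...,0]<.44)&(W[...,0]>.40)&(abs(W[...,1]+.09)<.03)).items():
        print(n,cv2.minAreaRect((W[m][:,:2]*1000).astype(np.float32)))
    red('w0',np.array([.4913,-.0892])); red('w1',np.array([.4913,-.0892]));red('w13',np.array([.4913,-.0892]))
    pv=np.array([.581,-.0893]);c=pv+.09*np.array([-np.cos(1.4),np.sin(1.4)])
    for k in('w9','w10','w11'):red(k,c)
E
python3 dial.py
```

```text
[ 0.42821609 -0.09591805  0.21977413] [[-1.    -0.009  0.006]
 [-0.009  1.    -0.003]
 [-0.006 -0.003 -1.   ]] [-0.389  0.145 -0.523  0.896 -0.    -0.398] 0.05972071033452949
ring ((489.94927978515625, -89.81597137451172), (50.062870025634766, 50.12944412231445), 79.22859954833984)
handle ((422.7007141113281, -89.8984375), (34.439903259277344, 12.057502746582031), 0.6237934231758118)
w0 red 23 r 0.0344 ang -15.3
w0 yel none
w1 red none
w1 yel 66 r 0.048 ang 179.8
w13 red 3 r 0.0395 ang -15.8
w13 yel 55 r 0.0485 ang -178.9
reading 163.04729176389571
w9 red 76 r 0.0352 ang -95.7
w9 yel 67 r 0.0472 ang 100.8
reading 163.5076434870848
w10 red 78 r 0.0351 ang -95.5
w10 yel 63 r 0.0474 ang 100.7
reading 163.80688112256576
w11 red 73 r 0.035 ang -95.5
w11 yel 60 r 0.047 ang 100.7
reading 163.76971362531623
```

View pics/w13.png

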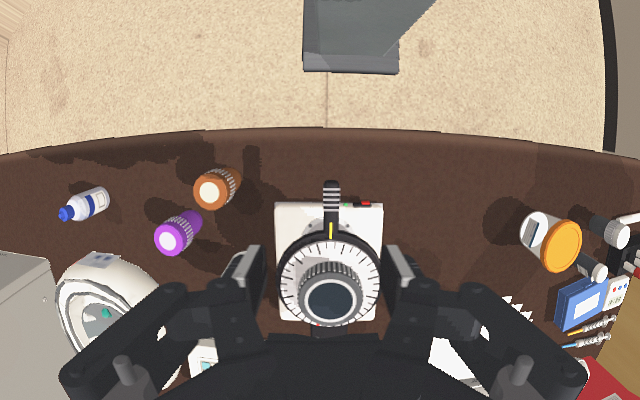

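Head is back: handle at (331,200), index at 180°, dial reading ≈164°. I need to turn it about 124° clockwise. First I'll centre over the ring.

>>> carry_out(
  series=[
    [-30,3,0,0,0,0,85],
    [-62,6,0,0,0,0,85],
    [-62,6,0,0,0,0,85],
    [-62,6,0,0,0,0,85],
  ],
)

```text
time_s: 14.72
position: [0.4884, -0.0882, 0.2157]
eef_rot: [0.016, -3.14, -0.001]
wrist_force: [-1.1, -1.0, -0.3]
opening: 0.0724
finger_force: 0.0
```

```bash
python3 - w14 <<'E'
exec(open('m.py').read())
print(Ro.from_rotvec(s['eef_rot']).as_matrix().round(3))
m=(abs(W[...,2]-.144)<.003)&(np.hypot(W[...,0]-.491,W[...,1]+.089)<.035)
print(m.sum(),cv2.minAreaRect((W[m][:,:2]*1000).astype(np.float32)),np.median(W[m][:,2]))
E
```

```text
[ 0.48720188 -0.0880854   0.21568858] [ 1.52523581e-02 -3.13858461e+00 -1.18905733e-03] 0.07254668749933611 [-0.3798652   0.64008024  0.15320393]
[[-1.    -0.01  -0.003]
 [-0.01   1.     0.001]
 [ 0.003  0.001 -1.   ]]
4151 ((490.2069396972656, -89.84723663330078), (49.88774871826172, 50.22381591796875), 88.23941040039062) 0.14445173476571033
```

>>> carry_out(
  series=[
    [-2,-1.5,20,0,0,0,85],
    [-2,-1.5,40,0,0,0,85],
    [-2,-1.5,55,0,0,0,85],
    [-2,-1.5,60,0,0,0,85],
    [-2,-1.5,60,0,0,0,85],
  ],
)

```text
time_s: 15.18
position: [0.4878, -0.0895, 0.1557]
eef_rot: [0.014, -3.138, -0.002]
wrist_force: [1.5, -0.1, 0.2]
opening: 0.0729
finger_force: 0.0
```

```bash
python3 - w15 <<'E'
exec(open('m.py').read())
m=(abs(W[...,2]-.144)<.003)&(np.hypot(W[...,0]-.491,W[...,1]+.089)<.035)
print(m.sum(),cv2.minAreaRect((W[m][:,:2]*1000).astype(np.float32)),np.median(W[m][:,2]))
E
```

```text
[ 0.48877764 -0.08974541  0.15682578] [ 1.38329067e-02 -3.13954024e+00 -9.96497413e-04] 0.0725421908983005 [0.6071271  0.52787539 0.92950472]
7391 ((490.1992492675781, -89.96299743652344), (49.8755989074707, 50.7309455871582), 9.230645179748535) 0.14444953821770268
```

>>> carry_out(
  series=[
    [-1.8,0,4,0,0,0,85],
    [-1.8,0,8,0,0,0,85],
    [-1.8,0,8,0,0,0,50],
    [-1.8,0,8,0,0,0,50],
    [-1.8,0,8,0,0,0,50],
  ],
  newtons=30,
)

```text
time_s: 15.65
position: [0.4919, -0.0901, 0.1498]
eef_rot: [-0.014, 3.141, -0.001]
wrist_force: [-0.8, -0.9, 2.2]
opening: 0.0488
finger_force: 30.8
```

>>> carry_out(
  series=[
    [0,0,0,0,0,0,50],
    [0,0,0,0,0,0,50],
    [0,0,0,0,0,0,50],
  ],
)

```text
time_s: 15.9
position: [0.4919, -0.0901, 0.1498]
eef_rot: [-0.014, 3.141, -0.001]
wrist_force: [-2.2, -1.1, 5.7]
opening: 0.0489
finger_force: 30.9
```

>>> carry_out(
  series=[
    [0,0,0,0,0,0.11,50],
    [0,0,0,0,0,0.22,50],
    [0,0,0,0,0,0.33,50],
    [0,0,0,0,0,0.44,50],
    [0,0,0,0,0,0.55,50],
  ],
)

```text
time_s: 16.32
position: [0.4919, -0.0901, 0.1498]
eef_rot: [0.847, 3.025, -0.001]
wrist_force: [-2.0, -0.8, 5.4]
opening: 0.0488
finger_force: 31.0
```

>>> carry_out(
  series=[
    [0,0,0,0,0,0.11,50],
    [0,0,0,0,0,0.22,50],
    [0,0,0,0,0,0.33,50],
    [0,0,0,0,0,0.44,50],
    [0,0,0,0,0,0.55,50],
  ],
)

```text
time_s: 16.73
position: [0.4919, -0.0902, 0.1498]
eef_rot: [1.636, 2.681, -0.001]
wrist_force: [-1.7, -1.4, 5.2]
opening: 0.0488
finger_force: 31.0
```

>>> carry_out(
  series=[
    [0,0,0,0,0,0.11,50],
    [0,0,0,0,0,0.22,50],
    [0,0,0,0,0,0.33,50],
    [0,0,0,0,0,0.44,50],
    [0,0,0,0,0,0.55,50],
  ],
)

```text
time_s: 17.15
position: [0.4918, -0.0902, 0.1498]
eef_rot: [2.303, 2.136, -0.001]
wrist_force: [-2.3, -0.9, 6.4]
opening: 0.0483
finger_force: 31.0
```

>>> carry_out(
  series=[
    [0,0,0,0,0,0.11,50],
    [0,0,0,0,0,0.22,50],
    [0,0,0,0,0,0.33,50],
    [0,0,0,0,0,0.44,50],
    [0,0,0,0,0,0.5,50],
  ],
)

```text
time_s: 17.57
position: [0.4918, -0.0902, 0.1498]
eef_rot: [2.759, 1.501, -0.0]
wrist_force: [-2.6, -1.4, 6.3]
opening: 0.0489
finger_force: 31.1
```

```bash
python3 - w16 <<'E'
exec(open('m.py').read())
from dial import red
red('w16',np.array([.4913,-.0892]))
M=Ro.from_rotvec(s['eef_rot']).as_matrix();print(M.round(3),np.degrees(np.arctan2(M[1,0],M[0,0])),np.round(s['joint_positions'],3))
E
```

```text
[ 0.49180213 -0.09016506  0.149772  ] [ 2.75987475e+00  1.49924794e+00 -4.07649580e-04] 0.048792129285727584 [-2.31841004 -0.58558894  5.26251795]
w16 red 18 r 0.0397 ang -137.9
w16 yel none
[[ 0.544  0.839  0.   ]
 [ 0.839 -0.544 -0.001]
 [-0.001  0.001 -1.   ]] 57.02430105374437 [-3.290e-01  3.340e-01 -4.720e-01  7.640e-01 -1.000e-03  1.818e+00]
```

>>> carry_out(
  series=[
    [0,0,0,0,0,0,85],
    [0,0,0,0,0,0,85],
    [0,0,0,0,0,0,85],
    [0,0,-35,0,0,0,85],
    [0,0,-70,0,0,0,85],
  ],
)

```text
time_s: 18.03
position: [0.49, -0.0891, 0.2181]
eef_rot: [-2.752, -1.506, 0.006]
wrist_force: [1.5, 0.5, -0.0]
opening: 0.0725
finger_force: 0.0
```

>>> carry_out(
  series=[
    [-20,0,-30,0,0,0,85],
    [-50,0,-30,0,0,0,85],
    [-50,0,-30,0,0,0,85],
    [-50,0,-30,0,0,0,85],
    [-50,0,-30,0,0,0,85],
  ],
)

```text
time_s: 18.45
position: [0.4646, -0.1317, 0.2488]
eef_rot: [-2.756, -1.506, 0.0]
wrist_force: [-0.1, 0.6, 0.6]
opening: 0.0725
finger_force: 0.0
```

```bash
cat >read.py <<'E'
import sys
from dial import *
exec(open('m.py').read())
k=sys.argv[1]
m=(abs(W[...,2]-.144)<.003)&(np.hypot(W[...,0]-.491,W[...,1]+.089)<.035)
rc=cv2.minAreaRect((W[m][:,:2]*1000).astype(np.float32));print('ring',rc)
m=(abs(W[...,2]-.1315)<.003)&(np.hypot(W[...,0]-.581,W[...,1]+.089)<.025)
if m.sum()>100: print('piv',cv2.minAreaRect((W[m][:,:2]*1000).astype(np.float32)))
for c in (np.array(rc[0])/1000,np.array([.4913,-.0892])): print(c);red(k,c)
m=(abs(W[...,2]-.1)<.006)&(np.hypot(W[...,0]-.491,W[...,1]+.09)<.03);print('under',m.sum())
c=np.array(rc[0])/1000;z=dict(np.load(f'pics/{k}.npz'))
# unroll scale disc: angle relative to -x, increasing clockwise = value-at-angle
th=np.radians(np.arange(0,360,.25));rad=np.linspace(.026,.052,60)
A=np.pi-th[None,:]+0*rad[:,None]; X=np.stack([c[0]+rad[:,None]*np.cos(A),c[1]+rad[:,None]*np.sin(A),np.full(A.shape,.124)],-1)
uv=proj('wrist',X,z).astype(np.float32)
un=cv2.remap(z['im'],uv[...,0],uv[...,1],cv2.INTER_LINEAR)
g=cv2.cvtColor(un,cv2.COLOR_RGB2GRAY)[22:30].mean(0)  # r~36-39
# phase of 10-degree ticks
w=((g.max()-g)); 
for a,b in((0,360),(0,90),(90,180),(180,270),(270,360)):
    i0,i1=a*4,b*4; ph=np.angle((w[i0:i1]*np.exp(1j*36*th[i0:i1])).sum());print('tick offset',a,b,np.degrees(ph)/36)
im2=np.roll(un,240,1)[:,:640];cv2.imwrite(f'pics/{k}u.png',cv2.resize(im2[:,:,::-1],(800,240),interpolation=cv2.INTER_CUBIC))
E
python3 read.py w17
```

```text
[ 0.46468812 -0.13137752  0.24857586] [-2.75494470e+00 -1.50717792e+00  5.29472630e-04] 0.07267562168357726 [ 0.83832559 -0.00368352 -0.38931207]
ring ((490.5267639160156, -89.29691314697266), (49.779502868652344, 50.192466735839844), 57.2578010559082)
piv ((580.4354248046875, -89.69622039794922), (23.140338897705078, 22.936328887939453), 42.15567398071289)
[ 0.49052676 -0.08929691]
w17 red 37 r 0.0346 ang -137.9
w17 yel 47 r 0.0479 ang -179.9
reading 42.00640118790275
[ 0.4913 -0.0892]
w17 red 37 r 0.0353 ang -138.6
w17 yel 47 r 0.0486 ang -179.8
reading 41.168819320436
under 0
tick offset 0 360 -1.710647474591531
tick offset 0 90 -1.5729091360685856
tick offset 90 180 -1.2256155929431882
tick offset 180 270 -1.9265135569461513
tick offset 270 360 -2.1535656351118475
```

View pics/w17u.png

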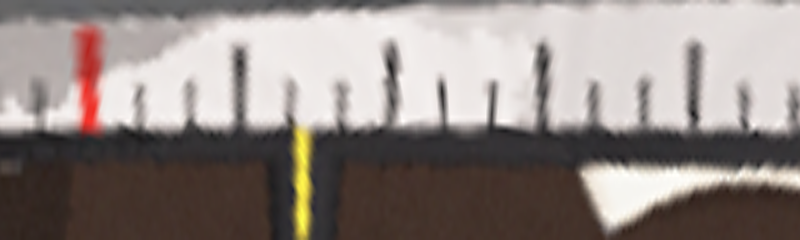

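The unrolled scale shows the 40° tick at (291,90) and the yellow index at (302,180), so the reading is about 41.8°. I'll regrip and turn 1.8° clockwise.

>>> carry_out(
  series=[
    [25,0,0,0,0,0,85],
    [50,0,0,0,0,0,85],
    [50,0,30,0,0,0,85],
    [50,0,65,0,0,0,85],
    [50,0,65,0,0,0,85],
  ],
)

```text
time_s: 18.92
position: [0.4881, -0.0872, 0.1784]
eef_rot: [-2.748, -1.507, 0.011]
wrist_force: [-1.5, 0.2, -0.1]
opening: 0.0723
finger_force: 0.0
```

>>> carry_out(
  series=[
    [0,0,20,0,0,0,85],
    [0,0,35,0,0,0,85],
    [0,0,35,0,0,0,85],
    [0,0,35,0,0,0,50],
    [0,0,35,0,0,0,50],
  ],
)

```text
time_s: 19.33
position: [0.4924, -0.0898, 0.1505]
eef_rot: [2.756, 1.508, 0.001]
wrist_force: [-6.4, 3.6, 8.6]
opening: 0.0497
finger_force: 6.8
```

>>> carry_out(
  series=[
    [0,0,0,0,0,0,50],
    [0,0,0,0,0,0,50],
    [0,0,0,0,0,0.016,50],
    [0,0,0,0,0,0.031,50],
    [0,0,0,0,0,0.031,50],
  ],
)

```text
time_s: 19.75
position: [0.4921, -0.0898, 0.1508]
eef_rot: [2.779, 1.463, 0.002]
wrist_force: [-3.2, 1.8, 6.2]
opening: 0.0489
finger_force: 31.3
```

>>> carry_out(
  series=[
    [0,0,0,0,0,0,50],
    [0,0,0,0,0,0,85],
    [0,0,0,0,0,0,85],
    [0,0,0,0,0,0,85],
    [0,0,-35,0,0,0,85],
  ],
)

```text
time_s: 20.17
position: [0.4882, -0.0888, 0.1797]
eef_rot: [-2.773, -1.461, 0.011]
wrist_force: [-0.2, -0.2, -0.2]
opening: 0.0727
finger_force: 0.0
```

>>> carry_out(
  series=[
    [0,0,-35,0,0,0,85],
    [-20,0,-65,0,0,0,85],
    [-50,0,-65,0,0,0,85],
    [-50,0,-65,0,0,0,85],
    [-50,0,-65,0,0,0,85],
  ],
)

```text
time_s: 20.58
position: [0.4634, -0.132, 0.2498]
eef_rot: [2.78, 1.461, 0.001]
wrist_force: [0.4, 0.4, -0.5]
opening: 0.0725
finger_force: 0.0
```

```bash
python3 read.py w18
```

```text
[ 0.46342117 -0.1313087   0.24920012] [-2.78020861e+00 -1.46260285e+00 -5.99762612e-04] 0.07232054746316452 [ 0.47422411  1.35984473 -0.05353221]
ring ((490.67376708984375, -89.72542572021484), (49.94964599609375, 50.26023864746094), 55.39870071411133)
piv ((580.4696655273438, -89.61185455322266), (23.14864158630371, 23.23084259033203), 21.347503662109375)
[ 0.49067377 -0.08972543]
w18 red 38 r 0.035 ang -140.4
w18 yel 51 r 0.0478 ang 179.6
reading 39.94612234789895
[ 0.4913 -0.0892]
w18 red 38 r 0.0358 ang -140.4
w18 yel 51 r 0.0484 ang -179.7
reading 39.32930782801165
under 0
tick offset 0 360 0.14144894889179171
tick offset 0 90 0.5363070822729411
tick offset 90 180 0.0008160000925613645
tick offset 180 270 -0.24228329699891685
tick offset 270 360 0.2702858205557298
```

```bash
python3 - <<'E'
from h import *
W=cloud('wrist',*(lambda z:(z['d'],z))(dict(np.load('pics/w18.npz'))))
m=(abs(W[...,2]-.117)<.004)&(W[...,0]<.44)&(W[...,0]>.40)&(abs(W[...,1]+.09)<.03)
if m.sum()>20: print('handle',cv2.minAreaRect((W[m][:,:2]*1000).astype(np.float32)))
z=np.load('pics/scene0.npz');im,d,i=shot('scene');S=cloud('scene',d,i);S0=cloud('scene',z['d'],i)
for n,c,a,b in(('purple',(.475,-.26),.064,.076),('brown',(.423,-.207),.064,.076),('blue',(.445,-.405),.03,.095),('sal',(.538,-.187),.06,.135),('cup',(.486,.195),.064,.08),('blank',(.477,.325),.05,.075)):
  for X in(S0,S):
    k=(np.hypot(X[...,0]-c[0],X[...,1]-c[1])<.035)&(X[...,2]>a)&(X[...,2]<b);print(n,k.sum(),X[k].mean(0).round(4))
r.job_done()
E
```

```text
handle ((422.92279052734375, -89.6810531616211), (34.10967254638672, 13.040699005126953), 0.040133286267519)
purple 133 [ 0.4742 -0.2627  0.0696]
purple 132 [ 0.4742 -0.2625  0.0695]
brown 127 [ 0.423  -0.2092  0.0696]
brown 125 [ 0.4228 -0.2092  0.0696]
blue 345 [ 0.4424 -0.4117  0.057 ]
blue 349 [ 0.4424 -0.4116  0.057 ]
sal 383 [ 0.5301 -0.2021  0.0897]
sal 385 [ 0.5301 -0.2024  0.09  ]
cup 190 [0.4843 0.1901 0.071 ]
cup 190 [0.4841 0.19   0.0712]
blank 89 [0.4758 0.3261 0.0637]
blank 86 [0.4757 0.3254 0.0643]
the job is handed in; nothing more can be done
```

The job is handed in: the control cell is pressed down to the holder floor, the head is back against its stop, the dial reads about 40° at the index (released), and the blank cell and bystanders I re-measured (strip vial not checked) have not moved.

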